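Close the steam cleaner's filler with its screw cap

ROBOT

A 6-joint arm with a two-finger parallel gripper is mounted at the origin on the work surface. World frame = base frame: x ahead of the robot, y to its left, z up, the work surface at z = 0. Lengths are in m, angles in rad, forces in N, time in s.
With the tool pointing down it reaches from about 0.25 to 0.775 m from the base axis. Payload 4 kg.
Tool frame: the origin (TCP) lies midway between the tips of the shut fingers; the grasp point (between the pads) lies 19 mm behind it (robot.pinch_z is the distance from the TCP to the grasp point, in m); x points along the fingers, y is the direction in which the jaws open and shut, and the axes are right-handed (so a half turn about x gives the same grasp; the last joint's range is limited). The gripper opens to 94 mm and grips with 3 to 60 N. Pads are 16 mm wide; open, the fingers measure 119 mm over their backs; the gripper's body (75 mm by 177 mm) begins 78 mm behind the grasp point.
Start: joints at [-1.31, 0.087, 1.371, -0, 1.684, -0.103], TCP at [0.196, -0.514, 0.206] pointing down, gripper open.
Joint ranges: [-3.1, 3.1], [-0.76, 2.03], [0.27, 2.55], [-1.08, 4.22], [0.17, 2.65], [-2.57, 2.57]. Speed limits (rad/s): [2.79, 2.79, 3.14, 3.14, 3.14, 3.14].

INTERFACE

Orientations are given as [roll, pitch, yaw] about the fixed x, y, z axes, in that order (R = Rz(yaw) Ry(pitch) Rx(roll)).
In Python, from bench import robot, imaging gives the robot as it stands. The module is installed in compiled form; this text tells all that it offers.
- The arm moves only by the tool drive_tool, never from a script. Its argument "commands" is a list that holds one entry, the list of rows, each a list of 4 numbers: the shift along the tool's x, y, z as a fraction of full scale, then the turn about the tool's x as a fraction of full scale. A call has 1 to 20 rows; each row shifts and turns the commanded pose from where the row before left it, along the tool's axes as they then stand; what a row does not reach is not made up. Full scale, the value 1, is 0.25 m for a shift and 360 degrees for a turn. A row lasts 1/10 s, in which the tool goes at most 50 mm and 8.59 degrees, less where a joint would pass 70% of its speed; a pose out of reach is approached as far as the arm can. A call with a number of a shift or a turn outside -1 to 1 is refused whole. A call with a gripper value outside its range is refused whole. "grip" is the opening, from 0 (shut) to 1 (fully open), set as the call begins (left out, the last holds). The fingers move at their own pace and stop on an object; the grip force is fixed at half the most. Time passes only in rows, so rows that do not move let the fingers close. It gives the time, the measured TCP pose, the force and the opening at its end, in the units of the state.
- robot.get_obs(): the state, without advancing time (a new reading comes with each control period).
- imaging.snapshot(name): name is "side" or "top" or "wrist"; returns a dict with "pixels" (400x640x3 uint8, red, green, blue), "z_map" (400x640 float32, m along the optical axis (not along the pixel's ray), 0 where there is no reading), "mtx" (3x3 intrinsics, pixels), "k1" (the pictures are not rectified: a ray, as slopes to the right and down, at radius r is drawn at 1 + k1 r^2 times it, then the intrinsics apply), "extrinsics" (4x4, takes a point from world to camera coordinates). Camera axes: x right, y up, looking along -z (the intrinsics and any distortion apply to the point x, -y, -z); pixel columns grow to the right and rows downward; lengths in m; the calibration is good to about 2 mm. A picture is of the moment at which its call begins.
- robot.close_job(): hands the job in, once; it reports no verdict.
The state is a dict: "time": time; "joint_positions": joint angles; "qvel": joint speeds; "joint_torque": joint torques, N m; "tool_pos": TCP position; "ee_rot": TCP orientation; "wrist_force": force on the tool from outside, world axes, zero at the start; "wrist_torque": the same for the moment, N m; "width": finger opening in m.
Only numpy, scipy, OpenCV 4.12 (cv2) and the standard library are available. Lean on these libraries where they do the work, as an engineer would, in place of code of your own. Each camera call takes 0.05 s, during which the arm holds its last target.

TASK

Close the steam cleaner: pick up its loose red filler cap, set it gently upright on the filler neck on top of the machine and screw it fully home, then let go. The thread jams if the cap is only turned forward, so do not force it: find the start by turning the cap backward (counter-clockwise from above) until it drops a little, then turn it forward (clockwise). Do not disturb the small tin and the cup beside it.

Things in the scene. Friction and masses are not known exactly. Their poses are not given: they have to be found in the camera images.
- cap: Loose red filler cap, open side down. Round skirt 62 mm across (54 inside), 27 mm high; on it a bar grip 54 mm long along the cap's x, 14 mm thick along y, flat sides, from 27 to 61 mm above the rim, white line on top. Origin: centre of the open rim underneath; z up through the bar. 180 to 340 g. Inside, near the rim, three small lugs 120 degrees apart.
- cap_grip (a point): Point on the cap's axis inside the bar grip, 50 mm above the cap's rim (11 mm below the bar's top); axes as the cap. The bar is to be pinched across its 14 mm.
- filler_seat (a point): Centre of the flat round seat (72 mm across) at the foot of the steam cleaner's aluminium filler neck, 142 mm above the table; z up. The cap's rim rests on it when fully home: cap is then at this point within about 1 mm in height.
- filler_top (a point): Centre of the neck's top, 22 mm above the seat. The neck is 42 mm across its core (narrowed to 32 at the top), 51 mm across its brass threads. Three equal right-hand threads, 120 degrees apart; the angle at which they start is not given: it differs each time and has nothing to do with the axes of any listed frame. A cap that leans is caught: lift it, turn it a little, set it again.
- thread_top (a point): On the neck's axis, 13 mm above the seat: highest point of the threads. A cap set on the neck stands on them, level, rim 6 to 13 mm above the seat, 1 mm of play sideways. Turned backward (counter-clockwise from above) by 0 to 1.6 rad it climbs up to 7 mm, then falls by its own weight to thread_start. Turned forward before that it meets a stop and jams: do not force it.
- thread_start (a point): On the neck's axis, 4 mm above the seat: the cap's rim is here after the drop (one time in five as soon as it is set on). A stop blocks backward turning 0.2 rad past the drop. Then 1 to 1.5 rad forward (clockwise) draws it down to the seat and tightens it (over 0.4 N m; under 0.3 before). While turning let the cap slide up and down: cage the bar, fingers 2 to 3 mm wider than it.
- steamer: Steam cleaner, grey and black, fixed: 250 mm along its x, 186 mm along y, top at 130 mm, origin under its centre on the table. The filler neck stands on its top, 40 mm from the centre towards its own -x (the side facing the robot); a black carrying bar along y, up to 173 mm high, crosses it 90 mm from the centre towards +x.
- wax_tin: Bystander: small blue round tin, 58 mm in diameter, 34 mm high, origin under its centre.
- dosing_cup: Bystander: small white plastic cup, 52 mm across, 42 mm high, origin under its centre.

How it is judged:
By the outcome, as a careful person would: the job done as asked, in the order asked, and still so for the second after the job is handed in, with the robot touching nothing.
It also fails if it takes over 67 s, if anything falls off the work surface, if the arm or the gripper's body presses on something with over 40 N, if the wrist force passes 120 N, or if a joint passes its speed limit or range.

## Working session

There is one attempt and no reset: what is moved stays moved. The work goes in short steps, Python scripts to look and compute and a tool call to move; the robot and the scene stay as the last step left them, time stands still between calls to the robot, and variables do not carry over. Pictures are saved under pics/ and viewed, and the job is handed in when it is done.

Besides the shell and the picture viewer there is one more tool, called as a command line: name --argument value ..., lists and objects as JSON in quotes. drive_tool: Moves the arm, as the interface text tells. Shift numbers are shares of 0.25 m and turn numbers shares of 360 degrees, none past 1 either way. Its arguments: {"type":"object","properties":{"commands":{"type":"array","items":{"type":"array","items":{"type":"array","items":{"type":"number","minimum":-1,"maximum":1}}}},"grip":{"type":"number"}},"required":["commands"]}

```bash
mkdir -p pics; cat > h.py <<'E'
import numpy as np, cv2
from bench import robot, imaging
def snap(n,save=None):
    s=imaging.snapshot(n)
    if save: cv2.imwrite('pics/'+save+'.png',s['pixels'][:,:,::-1])
    return s
def unproj(s,u,v,z=None):
    # z depth; returns world
    K=np.array(s['mtx']);k=s['k1']
    a=np.array([(u-K[0,2])/K[0,0],(v-K[1,2])/K[1,1]])
    p=a.copy()
    for _ in range(30): p=a/(1+k*(p@p))
    if z is None: z=s['z_map'][int(round(v)),int(round(u))]
    c=np.array([p[0]*z,-p[1]*z,-z,1])
    return (np.linalg.inv(s['extrinsics'])@c)[:3]
def unproj_h(s,u,v,h):
    a=unproj(s,u,v,0.0);b=unproj(s,u,v,1.0)
    t=(h-a[2])/(b[2]-a[2]); return a+t*(b-a)
def proj(s,P):
    K=np.array(s['mtx']);c=(np.array(s['extrinsics'])@np.append(P,1))
    p=np.array([c[0],-c[1]])/(-c[2]); p=p*(1+s['k1']*(p@p))
    return K[0,0]*p[0]+K[0,2],K[1,1]*p[1]+K[1,2]
E
python3 - <<'E'
from h import *
o=robot.get_obs(); print({k:np.round(v,3) for k,v in o.items()})
import pickle
for n in ['side','top','wrist']:
    s=snap(n,n+'0'); pickle.dump(s,open(n+'0.pkl','wb'))
    print(n,s['mtx'],s['k1'],np.round(np.linalg.inv(s['extrinsics']),3))
E
```

```text
{'time': np.float64(0.0), 'joint_positions': array([-1.31 ,  0.088,  1.372,  0.   ,  1.684, -0.103]), 'qvel': array([-0.001,  0.   ,  0.001, -0.001,  0.001,  0.   ]), 'joint_torque': array([-1.0000e-03, -3.4018e+01, -3.0243e+01,  7.2000e-02,  3.3000e-02,
       -0.0000e+00]), 'tool_pos': array([ 0.196, -0.513,  0.204]), 'ee_rot': array([-1.678,  1.569,  1.827]), 'wrist_force': array([ 0.043, -0.321, -0.331]), 'wrist_torque': array([-0.015, -0.012, -0.025]), 'width': np.float64(0.094)}
side [[434.03907079   0.         325.52205384]
 [  0.         434.03907079 200.29717384]
 [  0.           0.           1.        ]] 0.011676151505718388 [[-0.88   0.287 -0.378  0.214]
 [-0.474 -0.502  0.723  0.557]
 [ 0.018  0.816  0.578  0.597]
 [ 0.     0.     0.     1.   ]]
top [[476.25210363   0.         326.66632055]
 [  0.         476.25210363 202.29980612]
 [  0.           0.           1.        ]] -0.03148339403556721 [[ 0.022  0.989 -0.148  0.405]
 [-1.     0.021 -0.01  -0.065]
 [-0.007  0.148  0.989  1.017]
 [ 0.     0.     0.     1.   ]]
wrist [[334.94374583   0.         321.17430727]
 [  0.         334.94374583 197.32724958]
 [  0.           0.           1.        ]] -0.034781194903810826 [[ 0.356  0.909  0.214  0.258]
 [-0.934  0.347  0.08  -0.49 ]
 [-0.001 -0.229  0.973  0.383]
 [ 0.     0.     0.     1.   ]]
```

View pics/top0.png

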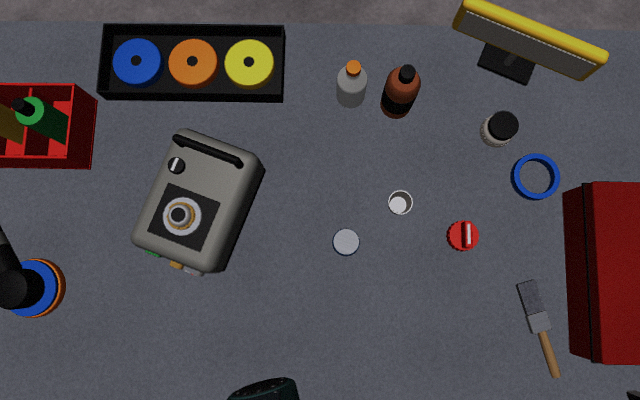

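View pics/side0.png

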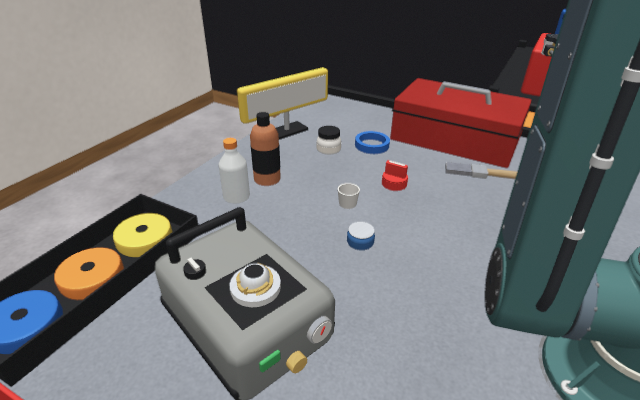

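The top view shows the cap at about (465,235), the tin at (346,242), the cup at (400,203) and the neck at about (181,215). Next I'll enlarge the cap and the neck.

```bash
python3 - <<'E'
from h import *
import pickle
s=pickle.load(open('top0.pkl','rb'));p=s['pixels'][:,:,::-1]
a=cv2.resize(p[210:262,440:492],(400,400),interpolation=cv2.INTER_CUBIC)
b=cv2.resize(p[190:242,155:207],(400,400),interpolation=cv2.INTER_CUBIC)
cv2.imwrite('pics/c0.png',np.hstack([a,b]))
hsv=cv2.cvtColor(p,cv2.COLOR_BGR2HSV)
for (u,v) in [(465,235),(346,242),(400,203)]: print(u,v,unproj(s,u,v).round(4))
E
```

```text
465 235 [ 0.4879 -0.335   0.0591]
346 242 [ 0.4703 -0.0963  0.0356]
400 203 [ 0.5587 -0.2121  0.0031]
```

View pics/c0.png

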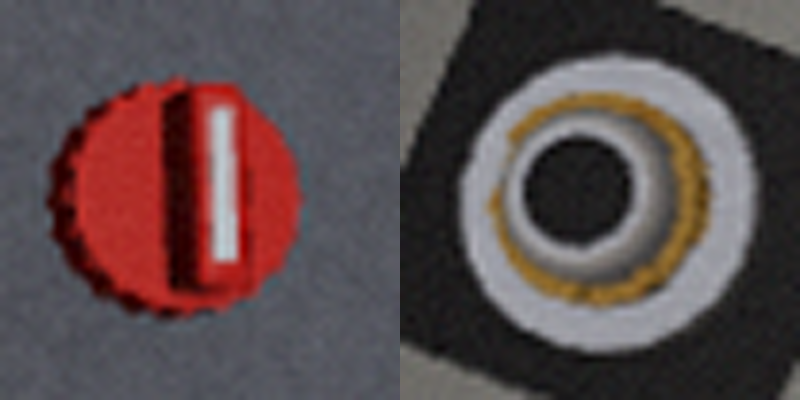

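View pics/wrist0.png

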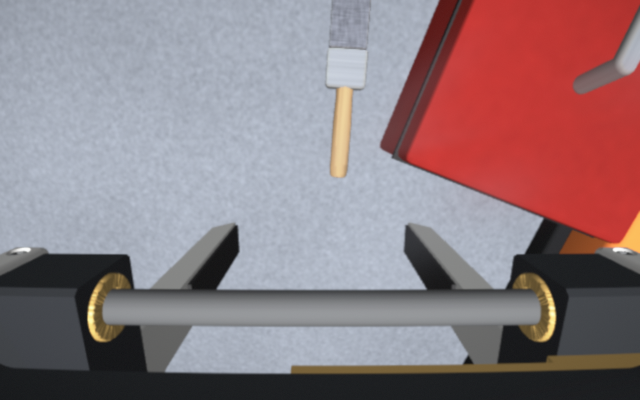

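```bash
python3 - <<'E'
from h import *
import pickle
s=pickle.load(open('top0.pkl','rb'))
f=400/52
g=lambda x,y,ox,oy,h:unproj_h(s,(x+.5)/f-.5+ox,(y+.5)/f-.5+oy,h)
a=g(222,106,440,210,.061);b=g(226,263,440,210,.061)
print('line',a,b,'mid',(a+b)/2,'len',np.linalg.norm(a-b),'ang',np.degrees(np.arctan2(*(a-b)[[1,0]])))
l=g(60,203,155,190,.142);r=g(355,203,155,190,.142);t=g(207,55,155,190,.142);d=g(207,352,155,190,.142)
print('seat',(l+r+t+d)/4,np.linalg.norm(l-r),np.linalg.norm(t-d))
# hole top at .164: crop centre (178,190)
print('top',g(178,190,155,190,.164))
print('depth top pix',unproj(s,161+0,150).round(3),unproj(s,178+13,216).round(3))
# depth fit: points on seat annulus
zs=[]
for v in range(190,242):
  for u in range(155,207):
    P=unproj(s,u,v); zs.append(P)
zs=np.array(zs)
m=abs(zs[:,2]-.142)<.003; print(m.sum(),zs[m].mean(0),zs[:,2].max())
# cap top via depth
zs=np.array([unproj(s,u,v) for v in range(210,262) for u in range(440,492)])
m=(zs[:,2]>.055);print(zs[m].mean(0),zs[m].max(0),zs[m].min(0)); m=abs(zs[:,2]-.027)<.004;print(zs[m].mean(0))
# same with side cam
s2=pickle.load(open('side0.pkl','rb'))
W=lambda u,v:unproj(s2,u,v)
import itertools
for rg,lo,hi in [((140,200,370,420),.054,.07),((255,310,225,285),.139,.146)]:
  zs=np.array([W(u,v) for v in range(*rg[:2]) for u in range(*rg[2:])])
  m=(zs[:,2]>lo)&(zs[:,2]<hi);print(m.sum(),zs[m].mean(0),zs[m].max(0),zs[m].min(0))
o=robot.get_obs()
from scipy.spatial.transform import Rotation as R
print(R.from_euler('xyz',o['ee_rot']).as_matrix().round(3), robot.pinch_z)
p=s2['pixels'][:,:,::-1]
a=cv2.resize(p[145:205,365:425],(400,400),interpolation=cv2.INTER_CUBIC)
b=cv2.resize(p[250:310,225:285],(400,400),interpolation=cv2.INTER_CUBIC)
cv2.imwrite('pics/c1.png',np.hstack([a,b]))
E
```

```text
line [ 0.51139009 -0.34186036  0.061     ] [ 0.4702694  -0.34205405  0.061     ] mid [ 0.49082975 -0.3419572   0.061     ] len 0.041121140715583815 ang 0.2698777159976958
seat [0.50484845 0.2134283  0.142     ] 0.07186274495966052 0.0723383825668797
top [0.50523031 0.21355315 0.164     ]
depth top pix [ 0.667  0.316 -0.004] [0.504 0.192 0.156]
514 [0.50321505 0.21044741 0.14172734] 1.0167442682775458
[ 0.48334734 -0.31933178  0.13422877] [ 0.51641338 -0.06474551  1.01674427] [ 0.40530156 -0.3489731   0.05519111]
[ 0.48877529 -0.33746621  0.02679573]
101 [ 0.4868791  -0.33567851  0.05866607] [ 0.51434515 -0.32843211  0.06314752] [ 0.4610599  -0.34585444  0.05422529]
720 [0.49458587 0.22591935 0.14173679] [0.53938367 0.25219466 0.14599026] [0.46689229 0.17913344 0.13901579]
[[-0.     0.356 -0.935]
 [ 0.002 -0.935 -0.356]
 [-1.    -0.002 -0.   ]] 0.0188
```

View pics/c1.png

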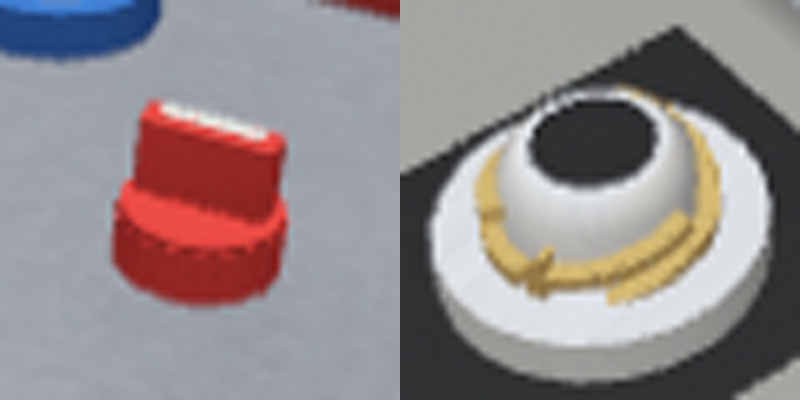

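```bash
python3 - <<'E'
from h import *
import pickle
s=pickle.load(open('side0.pkl','rb'));t=pickle.load(open('top0.pkl','rb'))
f=400/60
g=lambda x,y,ox,oy,h:unproj_h(s,(x+.5)/f-.5+ox,(y+.5)/f-.5+oy,h)
a=g(163,106,365,145,.061);b=g(268,131,365,145,.061);print(a,b,(a+b)/2,np.degrees(np.arctan2(*(a-b)[[1,0]])))
print('neck',g(193,143,225,250,.164))
# seat ellipse outline fit at .142
pts=[(31,235),(371,232),(200,347),(100,320),(300,322)]
P=np.array([g(x,y,225,250,.142) for x,y in pts])[:,:2]
from scipy.optimize import least_squares
print(least_squares(lambda c:np.linalg.norm(P-c,axis=1)-.036,[.5,.21]))
E
```

```text
[ 0.50878418 -0.34169453  0.061     ] [ 0.46867456 -0.34396179  0.061     ] [ 0.48872937 -0.34282816  0.061     ] 3.235283154793736
neck [0.50326055 0.21539604 0.164     ]
     message: `gtol` termination condition is satisfied.
     success: True
      status: 1
         fun: [ 1.035e-03 -4.861e-04  3.306e-04 -1.527e-03  1.087e-03]
           x: [ 5.021e-01  2.146e-01]
        cost: 2.4645222376822664e-06
         jac: [[-7.938e-01 -6.082e-01]
               [ 9.265e-01  3.763e-01]
               [ 5.513e-01 -8.343e-01]
               [-6.141e-02 -9.981e-01]
               [ 9.162e-01 -4.007e-01]]
        grad: [ 6.507e-10  1.017e-10]
  optimality: 6.506889609880051e-10
 active_mask: [ 0.000e+00  0.000e+00]
        nfev: 5
        njev: 5
```

drive_tool --commands '[[[0,0,0,0.0178],[0,0,0,0.0178],[0,0,0,0.0178],[0.018,-0.0646,-0.1196,0],[0.018,-0.0646,-0.1196,0],[0.018,-0.0646,-0.1196,0],[0.018,-0.0646,-0.1196,0],[0.018,-0.0646,-0.1196,0],[0.018,-0.0646,-0.1196,0],[0.018,-0.0646,-0.1196,0],[0.018,-0.0646,-0.1196,0],[0.018,-0.0646,-0.1196,0],[0.018,-0.0646,-0.1196,0],[0,0,0,0],[0,0,0,0]]]' --grip 0.6

```text
time: 1.65
tool_pos: [0.49, -0.3437, 0.1597]
ee_rot: [-0.282, 1.569, 2.889]
wrist_force: [0.3, 0.0, 0.2]
width: 0.0565
```

```bash
python3 - <<'E'
from h import *
import pickle
from scipy.spatial.transform import Rotation as R
s=snap('wrist','w1');pickle.dump(s,open('w1.pkl','wb'))
o=robot.get_obs();print(o['time'],o['tool_pos'],R.from_euler('xyz',o['ee_rot']).as_matrix().round(3),o['joint_positions'].round(3),o['wrist_force'],proj(s,o['tool_pos']))
E
```

```text
1.7 [ 0.48951895 -0.34426879  0.16015428] [[-0.001  0.028 -1.   ]
 [-0.    -1.    -0.028]
 [-1.     0.     0.001]] [-7.070e-01  2.080e-01  1.324e+00 -1.000e-03  1.611e+00  8.350e-01] [-0.0785674   0.4326415   0.02437572] (np.float64(322.26826739057), np.float64(240.96503870591047))
```

View pics/w1.png

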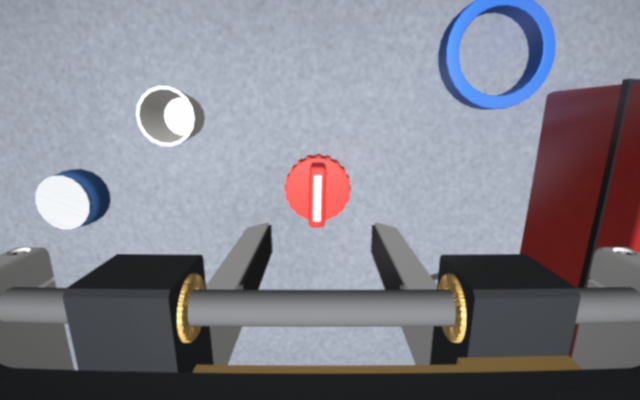

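```bash
python3 - <<'E'
from h import *
import pickle
s=pickle.load(open('w1.pkl','rb'));p=s['pixels'][:,:,::-1]
cv2.imwrite('pics/w1c.png',cv2.resize(p[145:235,275:365],(720,720),interpolation=cv2.INTER_CUBIC))
m=np.all(p[165:230,300:335]>190,axis=2);v,u=np.nonzero(m);v=v+165;u=u+300
print(len(u),u.mean(),v.mean(),u.min(),u.max(),v.min(),v.max())
c=np.polyfit(v,u,1)
a=unproj_h(s,np.polyval(c,v.min()-.5),v.min()-.5,.061);b=unproj_h(s,np.polyval(c,v.max()+.5),v.max()+.5,.061)
print(a,b,(a+b)/2,np.linalg.norm(a-b),np.degrees(np.arctan2(*(a-b)[[1,0]])))
# predicted with tops
for P in [(.490,-.3425,.061),(.5108,-.3425,.061)]: print(proj(s,P))
E
```

```text
379 316.7467018469657 197.778364116095 313 321 175 221
[ 0.51087776 -0.33975716  0.061     ] [ 0.46969452 -0.33995673  0.061     ] [ 0.49028614 -0.33985695  0.061     ] 0.04118371486856524 0.2776383564990779
(np.float64(319.82359723806724), np.float64(198.8086089339391))
(np.float64(320.5495344339254), np.float64(174.68910049235828))
```

View pics/w1c.png

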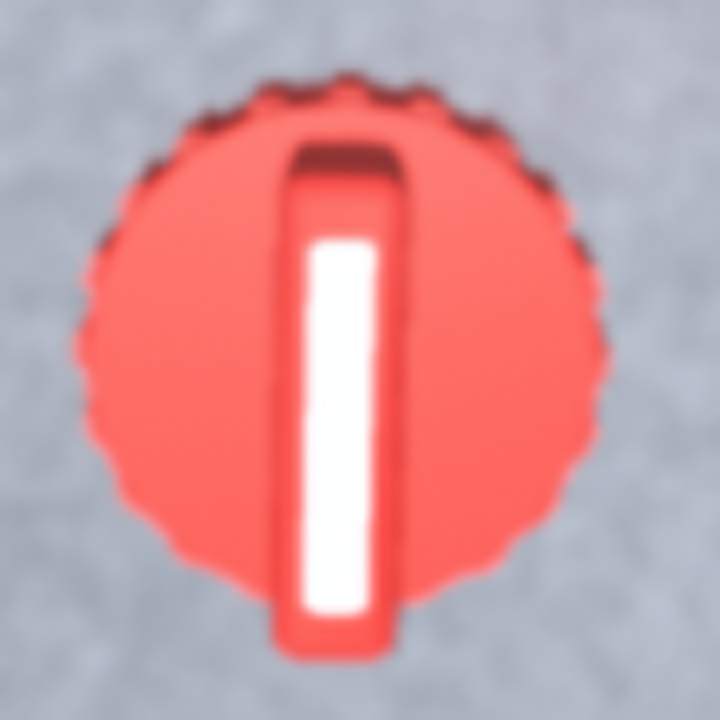

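drive_tool --commands '[[[0.05,-0.0055,-0.0015,0.0025],[0.07,-0.0055,-0.0015,0],[0.09,0,0,0],[0.09,0,0,0],[0.08,0,0,0],[0.06,0,0,0],[0.04,0,0,0],[0.024,0,0,0],[0.012,0,0,0],[0,0,0,0],[0,0,0,0]]]' --grip 0.4

```text
time: 2.8
tool_pos: [0.4913, -0.3418, 0.0324]
ee_rot: [2.398, 1.569, -0.731]
wrist_force: [-1.3, -0.7, -0.2]
width: 0.0378
```

drive_tool --commands '[[[0,0,0,0],[0,0,0,0],[0,0,0,0],[0,0,0,0],[0,0,0,0],[0,0,0,0]]]' --grip 0

```text
time: 3.4
tool_pos: [0.4909, -0.3411, 0.0318]
ee_rot: [-2.28, 1.57, 0.874]
wrist_force: [-0.9, 1.6, 2.9]
width: 0.0139
```

drive_tool --commands '[[[-0.02,0,0,0],[-0.06,0,0,0],[-0.1,0,0,0],[-0.12,0,0,0],[-0.12,0,0,0],[-0.12,0,0,0],[-0.12,0,0,0],[-0.1,0,0,0],[-0.04,0,0,0],[0,0,0,0]]]'

```text
time: 4.4
tool_pos: [0.4913, -0.3421, 0.2338]
ee_rot: [2.369, 1.566, -0.76]
wrist_force: [0.5, -0.3, -3.6]
width: 0.0136
```

drive_tool --commands '[[[0,-0.05,0.005,0],[0,-0.1,0.0102,0],[0,-0.13,0.0102,0],[0,-0.13,0.0102,0],[0,-0.13,0.0102,0],[0,-0.13,0.0102,0],[0,-0.13,0.0102,0],[0,-0.13,0.0102,0],[0,-0.13,0.0102,0],[0,-0.13,0.0102,0],[0,-0.13,0.0102,0],[0,-0.13,0.0102,0],[0,-0.13,0.0102,0],[0,-0.13,0.0102,0],[0,-0.13,0.0102,0],[0,-0.13,0.0102,0],[0,-0.13,0.0102,0],[0,-0.1,0.0102,0],[0,-0.02,0,0],[0,0,0,0]]]'

```text
time: 6.4
tool_pos: [0.4377, 0.2134, 0.2295]
ee_rot: [0.442, 1.567, -2.684]
wrist_force: [-0.3, -1.2, -3.6]
width: 0.0136
```

```bash
python3 - <<'E'
from h import *
import pickle
from scipy.spatial.transform import Rotation as R
s=snap('wrist','w2');pickle.dump(s,open('w2.pkl','wb'))
o=robot.get_obs();print(o['time'],o['tool_pos'],R.from_euler('xyz',o['ee_rot']).as_matrix().round(3),o['joint_positions'].round(3),o['wrist_force'],o['width'])
print(proj(s,(.5037,.2145,.142)),proj(s,(.5037,.2145,.164)))
E
```

```text
6.45 [0.43815796 0.21266162 0.22996478] [[-0.003  0.013 -1.   ]
 [-0.002 -1.    -0.013]
 [-1.     0.002  0.003]] [ 3.360e-01 -5.500e-02  1.467e+00 -1.000e-03  1.733e+00  1.893e+00] [-0.19218329 -0.67210572 -2.77486137] 0.01360960529267383
(np.float64(320.786484565336), np.float64(119.3311746166112)) (np.float64(320.8233773414555), np.float64(119.49733438738876))
```

View pics/w2.png

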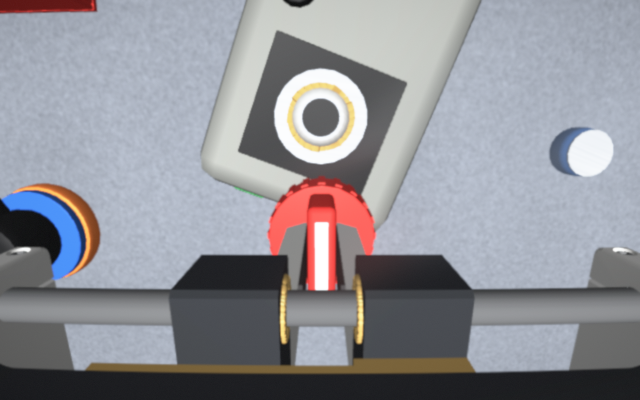

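```bash
python3 - <<'E'
from h import *
import pickle
s=pickle.load(open('w2.pkl','rb'));p=s['pixels'][:,:,::-1]
sub=p[60:172,265:378]
m=(sub.min(2)>185).astype(np.uint8)
cs,_=cv2.findContours(m,cv2.RETR_EXTERNAL,cv2.CHAIN_APPROX_NONE)
c=max(cs,key=cv2.contourArea).reshape(-1,2).astype(float)+[265,60]
h=cv2.convexHull(c.astype(np.float32)).reshape(-1,2)
P=np.array([unproj_h(s,u,v,.142)[:2] for u,v in h])
from scipy.optimize import least_squares
r=least_squares(lambda q:np.linalg.norm(P-q[:2],axis=1)-q[2],[.5,.21,.036],loss='soft_l1',f_scale=.0005);print('seat',r.x,len(h),np.abs(r.fun).max())
# cap in hand: line
sub=p[215:300,305:340]; m=sub.min(2)>200; v,u=np.nonzero(m);u=u+305;v=v+215
print(u.mean(),v.min(),v.max())
o_=[0.4382,0.2127,0.230]; zt=.230+.030
cc=np.polyfit(v,u,1)
a=unproj_h(s,np.polyval(cc,v.min()-.5),v.min()-.5,zt)
print('line far end',a,a-np.array(o_), unproj_h(s,np.polyval(cc,270),270,zt)-np.array(o_))
cv2.imwrite('pics/w2c.png',cv2.resize(p[60:300,240:400],(533,800),interpolation=cv2.INTER_CUBIC)[:600])
E
```

```text
seat [0.50528022 0.21490967 0.03591011] 39 0.0002331333934446414
321.03841807909606 222 289
line far end [0.45822456 0.21382093 0.26      ] [0.02002456 0.00112093 0.03      ] [-0.00436317  0.00080032  0.03      ]
```

View pics/w2c.png

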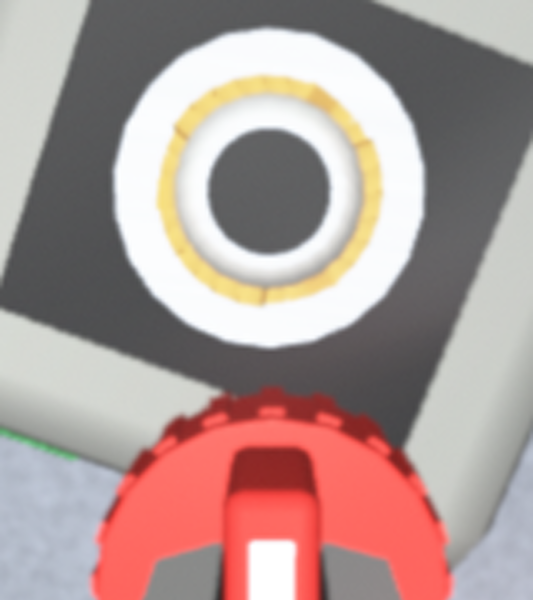

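drive_tool --commands '[[[0,0,-0.05,0],[0,0,-0.08,0],[0,0,-0.08,0],[0,0,-0.05,0],[0,0,-0.01,0],[0,0,0,0],[0.03,0,0,0],[0.05,0,0,0],[0.03,0,0,0],[0.01,0,0,0],[0,0,0,0],[0,0,0,0]]]'

```text
time: 7.65
tool_pos: [0.5066, 0.214, 0.2017]
ee_rot: [-2.985, 1.57, 0.169]
wrist_force: [-0.0, -0.1, -2.6]
width: 0.0139
```

```bash
python3 - <<'E'
from h import *
import pickle
P=[]
for i in range(3): P.append(robot.get_obs()['tool_pos'])
s=snap('side','s3');o=robot.get_obs();print(P,o['tool_pos'],o['wrist_force'])
p=s['pixels'][:,:,::-1]
cv2.imwrite('pics/s3c.png',cv2.resize(p[170:320,180:340],(640,600),interpolation=cv2.INTER_CUBIC))
E
```

```text
[array([0.50664292, 0.21397313, 0.20171081]), array([0.50664292, 0.21397313, 0.20171081]), array([0.50664292, 0.21397313, 0.20171081])] [0.50681672 0.21401948 0.20198414] [ 1.05511691  0.0541766  -1.66761078]
```

View pics/s3c.png

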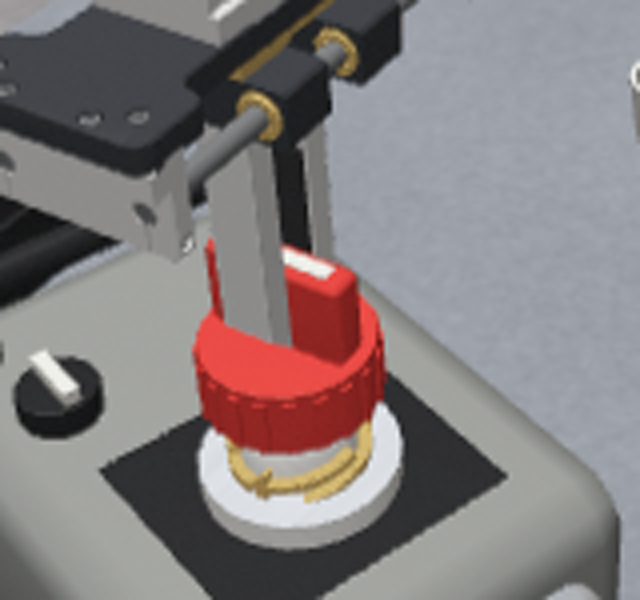

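drive_tool --commands '[[[0.01,0,0.004,0],[0.016,0,0,0],[0.012,0,0,0],[0.008,0,0,0],[0,0,0,0]]]'

```text
time: 8.2
tool_pos: [0.5054, 0.2138, 0.1893]
ee_rot: [0.361, 1.57, -2.768]
wrist_force: [-0.1, -0.5, -3.4]
width: 0.0135
```

drive_tool --commands '[[[0.006,0,0,0],[0,0,0,0]]]'

```text
time: 8.4
tool_pos: [0.5056, 0.2138, 0.1883]
ee_rot: [0.597, 1.571, -2.532]
wrist_force: [0.4, -0.2, -3.0]
width: 0.014
```

drive_tool --commands '[[[0.006,0,0,0],[0,0,0,0]]]'

```text
time: 8.6
tool_pos: [0.5056, 0.2139, 0.1868]
ee_rot: [0.54, 1.57, -2.589]
wrist_force: [-0.2, 0.2, -2.8]
width: 0.0144
```

Rim is now about 13 mm above the seat with no contact yet, so I'll go on in small steps.

drive_tool --commands '[[[0.004,0,0,0],[0.004,0,0,0],[0,0,0,0]]]'

```text
time: 8.9
tool_pos: [0.5058, 0.2141, 0.1855]
ee_rot: [-2.634, 1.57, 0.52]
wrist_force: [-0.7, -0.2, -1.6]
width: 0.014
```

drive_tool --commands '[[[0.004,0,0,0],[0,0,0,0]]]'

```text
time: 9.1
tool_pos: [0.506, 0.2142, 0.185]
ee_rot: [-2.725, 1.569, 0.429]
wrist_force: [-1.5, 0.9, 3.5]
width: 0.0138
```

drive_tool --commands '[[[0.004,0,0,0],[0,0,0,0]]]'

```text
time: 9.3
tool_pos: [0.5059, 0.2147, 0.1844]
ee_rot: [-2.363, 1.568, 0.792]
wrist_force: [-1.9, 1.2, 3.0]
width: 0.0136
```

drive_tool --commands '[[[0,0,0,0],[0,0,0,0],[0,0,0,0],[0,0,0,0]]]' --grip 0.18

```text
time: 9.7
tool_pos: [0.5056, 0.2137, 0.1825]
ee_rot: [0.643, 1.57, -2.486]
wrist_force: [0.7, 0.7, 0.1]
width: 0.0168
```

```bash
python3 - <<'E'
from h import *
s=snap('side','s4');o=robot.get_obs();print(o['time'],o['tool_pos'],o['wrist_force'],o['wrist_torque'],o['width'])
p=s['pixels'][:,:,::-1]
w=snap('wrist','w4')['pixels'][:,:,::-1]
cv2.imwrite('pics/s4c.png',np.hstack([cv2.resize(p[200:300,200:300],(400,400),interpolation=cv2.INTER_CUBIC),cv2.resize(w[190:310,260:380],(400,400),interpolation=cv2.INTER_CUBIC)]))
E
```

```text
9.75 [0.50560923 0.21374032 0.18248821] [-0.16162369  1.33350416  0.13775864] [ 0.18750086 -0.04135067  0.05910197] 0.01710385809237213
```

View pics/s4c.png

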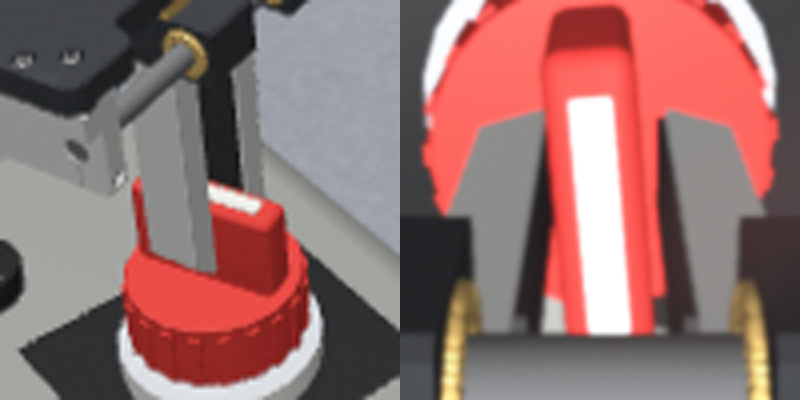

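```bash
cat >> h.py <<'E'
def capstate(tag,show=True):
    out=[]
    s=snap('side')
    p=s['pixels']; o=robot.get_obs()
    Z=s['z_map']
    pts=[];skirt=[]
    for v in range(195,320):
        for u in range(190,320):
            r,g,b=map(int,p[v,u])
            if r>g+60 and r>b+60 and Z[v,u]>0:
                P=unproj(s,u,v); pts.append(P)
    pts=np.array(pts)
    from numpy.linalg import lstsq
    m=np.hypot(pts[:,0]-.5045,pts[:,1]-.214)<.029
    q=pts[m]
    # skirt top plane: histogram mode
    best=max(np.arange(.155,.20,.0005),key=lambda z:(abs(q[:,2]-z)<.002).sum())
    f=q[abs(q[:,2]-best)<.004]
    A=np.c_[f[:,:2]-f[:,:2].mean(0),np.ones(len(f))]
    c,*_=lstsq(A,f[:,2],rcond=None)
    print(tag,'t',round(float(o['time']),2),'skirt top z',round(float(best),4),'plane',c.round(4),len(f),'rim above seat mm',round((c[2]-.027-.142)*1000,1))
    K=p[200:300,200:300][:,:,::-1]
    w=snap('wrist')['pixels'][:,:,::-1]
    cv2.imwrite('pics/%s.png'%tag,np.hstack([cv2.resize(K,(400,400),interpolation=cv2.INTER_CUBIC),cv2.resize(w[190:310,260:380],(400,400),interpolation=cv2.INTER_CUBIC)]))
    print(o['tool_pos'].round(4),o['wrist_force'].round(2),o['wrist_torque'].round(3),'j6',o['joint_positions'][5].round(3),o['width'].round(4))
E
python3 - <<'E'
from h import *
capstate('s5')
E
```

```text
s5 t 9.85 skirt top z 0.1725 plane [-0.0005 -0.012   0.1726] 443 rim above seat mm 3.6Traceback (most recent call last):
  File "<stdin>", line 2, in <module>
  File "h.py", line 47, in capstate
    print(o['tool_pos'].round(4),o['wrist_force'].round(2),o['wrist_torque'].round(3),'j6',o['joint_positions'][5].round(3),o['width'].round(4))
                                                                                                                            ^^^^^^^^^^^^^^^^
AttributeError: 'float' object has no attribute 'round'
```

The cap sits level with its rim about 3.6 mm above the seat, so it seems to be at thread_start already. I'll lower the cage and turn back gently to confirm it.

drive_tool --commands '[[[0.01,0,0,0],[0.008,0,0,0],[0,0,0,-0.011],[0,0,0,-0.011],[0,0,0,0]]]'

```text
time: 10.4
tool_pos: [0.5055, 0.2137, 0.1781]
ee_rot: [0.579, 1.57, -2.412]
wrist_force: [-0.2, 1.3, 0.3]
width: 0.0169
```

```bash
sed -i "s/o\['width'\].round(4)/round(float(o['width']),4)/" h.py; python3 - <<'E'
from h import *
capstate('s6')
E
```

```text
s6 t 10.45 skirt top z 0.1725 plane [-0.0043 -0.0031  0.1724] 406 rim above seat mm 3.4
[0.5055 0.2137 0.1781] [ 0.56  0.04 -0.66] [ 0.097 -0.04  -0.007] j6 1.718 0.0172
```

View pics/s6.png

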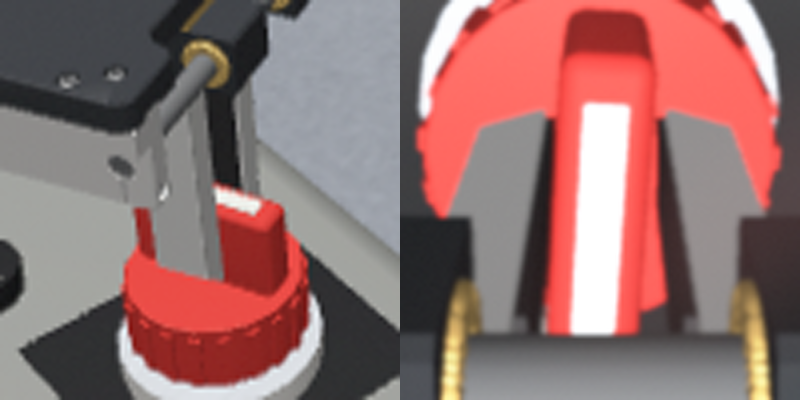

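drive_tool --commands '[[[0,0,0,-0.011],[0,0,0,-0.011],[0,0,0,0]]]'

```text
time: 10.8
tool_pos: [0.5054, 0.2139, 0.1783]
ee_rot: [-0.018, 1.57, -2.872]
wrist_force: [0.9, 0.1, -0.3]
width: 0.017
```

```bash
python3 - <<'E'
from h import *
capstate('s7')
E
```

```text
s7 t 10.85 skirt top z 0.1725 plane [-0.0061 -0.0077  0.1725] 414 rim above seat mm 3.5
[0.5055 0.2139 0.1783] [-0.69  0.22  0.18] [ 0.137  0.017 -0.015] j6 1.581 0.0168
```

View pics/s7.png

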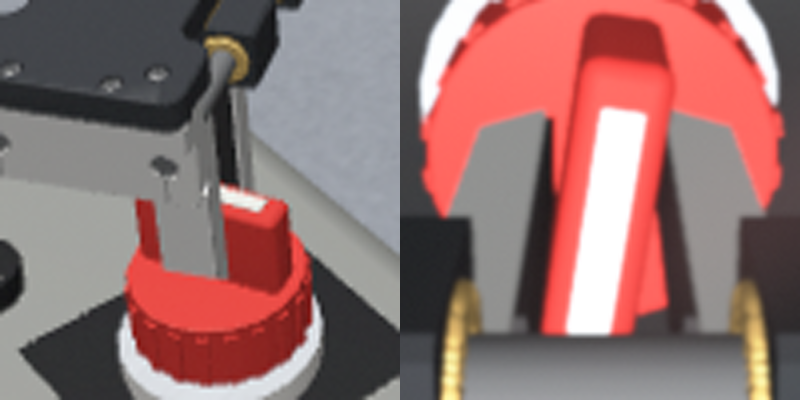

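drive_tool --commands '[[[0,0,0,-0.011],[0,0,0,0]]]'

```text
time: 11.1
tool_pos: [0.5057, 0.214, 0.1784]
ee_rot: [3.067, 1.571, 0.282]
wrist_force: [0.1, 0.1, -0.6]
width: 0.017
```

```bash
python3 - <<'E'
from h import *
capstate('s8')
E
```

```text
s8 t 11.15 skirt top z 0.1725 plane [-0.0038 -0.0063  0.1724] 418 rim above seat mm 3.4
[0.5057 0.2139 0.1784] [ 1.15  0.84 -0.48] [ 0.152 -0.019 -0.031] j6 1.512 0.017
```

drive_tool --commands '[[[0,0,0,-0.009],[0,0,0,0]]]'

```text
time: 11.4
tool_pos: [0.5057, 0.214, 0.1784]
ee_rot: [-2.973, 1.571, 0.582]
wrist_force: [1.2, 1.2, -0.8]
width: 0.0168
```

```bash
python3 - <<'E'
from h import *
capstate('s9')
E
```

```text
s9 t 11.45 skirt top z 0.1725 plane [-0.0007 -0.0187  0.1725] 428 rim above seat mm 3.5
[0.5057 0.2139 0.1784] [ 0.47  0.78 -0.61] [ 0.198 -0.035 -0.018] j6 1.455 0.0172
```

View pics/s9.png

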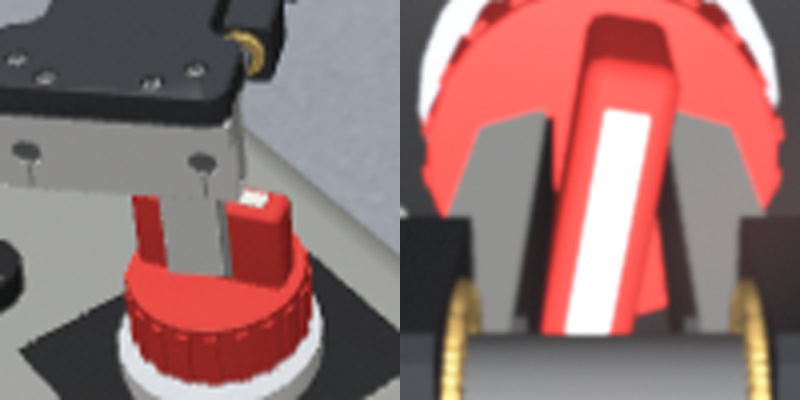

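drive_tool --commands '[[[0,0,0,-0.01],[0,0,0,0]]]'

```text
time: 11.7
tool_pos: [0.5056, 0.2139, 0.1784]
ee_rot: [-3.006, 1.571, 0.612]
wrist_force: [0.6, 0.9, -0.8]
width: 0.017
```

```bash
python3 - <<'E'
from h import *
capstate('s10')
E
```

```text
s10 t 11.75 skirt top z 0.1725 plane [ 0.0054 -0.0223  0.1727] 423 rim above seat mm 3.7
[0.5056 0.2139 0.1784] [ 0.59  1.51 -0.2 ] [ 0.191 -0.071 -0.03 ] j6 1.392 0.017
```

drive_tool --commands '[[[0,0,0,-0.01],[0,0,0,0]]]'

```text
time: 12.0
tool_pos: [0.5056, 0.2141, 0.1785]
ee_rot: [-2.027, 1.57, 1.654]
wrist_force: [0.3, 1.8, -0.6]
width: 0.0172
```

```bash
python3 - <<'E'
from h import *
capstate('s11')
E
```

```text
s11 t 12.05 skirt top z 0.1725 plane [ 0.0054 -0.0096  0.1728] 415 rim above seat mm 3.8
[0.5056 0.214  0.1786] [ 0.65  1.61 -0.11] [ 0.417  0.003 -0.054] j6 1.33 0.0169
```

View pics/s11.png

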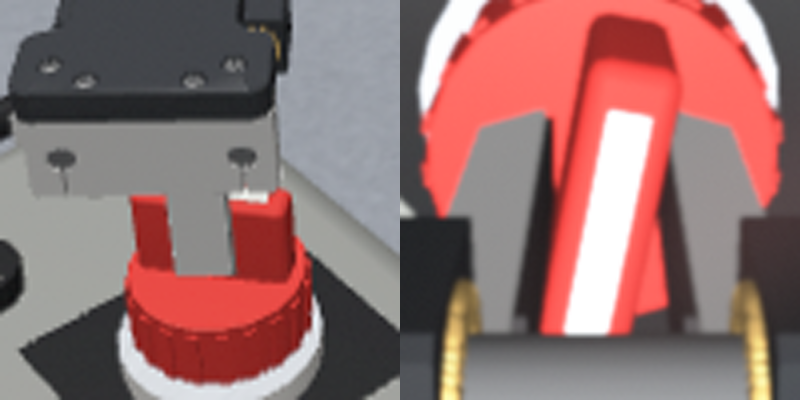

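drive_tool --commands '[[[0,0,0,-0.01],[0,0,0,0]]]'

```text
time: 12.3
tool_pos: [0.5059, 0.2145, 0.1789]
ee_rot: [-2.833, 1.569, 0.91]
wrist_force: [1.1, 2.9, 0.8]
width: 0.0171
```

```bash
python3 - <<'E'
from h import *
capstate('s12')
E
```

```text
s12 t 12.35 skirt top z 0.173 plane [ 0.0083 -0.0125  0.1732] 412 rim above seat mm 4.2
[0.5059 0.2144 0.179 ] [0.3  3.01 1.21] [ 0.763 -0.026 -0.238] j6 1.267 0.0173
```

drive_tool --commands '[[[0,0,0,-0.01],[0,0,0,0]]]'

```text
time: 12.6
tool_pos: [0.506, 0.2146, 0.1792]
ee_rot: [-2.899, 1.568, 0.907]
wrist_force: [0.5, 4.0, 2.7]
width: 0.0173
```

```bash
python3 - <<'E'
from h import *
capstate('s13')
E
```

```text
s13 t 12.65 skirt top z 0.1735 plane [ 0.0121 -0.0147  0.1735] 418 rim above seat mm 4.5
[0.506  0.2147 0.1793] [0.91 4.97 2.91] [ 1.111  0.012 -0.557] j6 1.204 0.0173
```

View pics/s13.png

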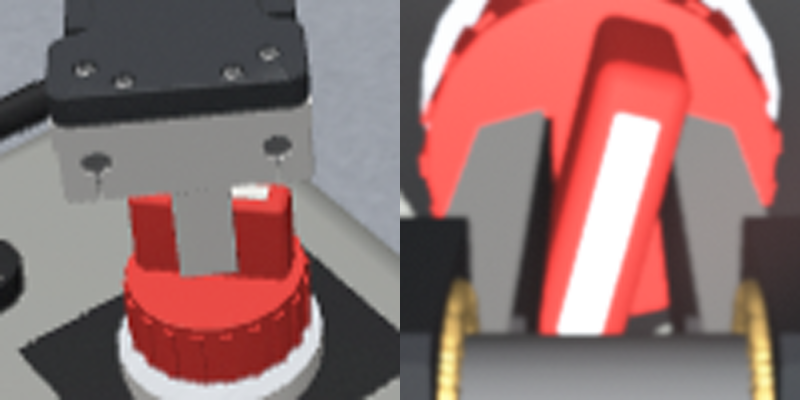

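Torque rose to 0.56 N m with the rim at about 4 mm. That is the backward stop, so the start is found. The wrist can't complete the whole forward turn from here, so I'll lift clear, turn it half round and cage the bar again.

drive_tool --commands '[[[0,0,0,0.016],[0,0,0,0.016],[0,0,0,0]]]'

```text
time: 13.0
tool_pos: [0.5052, 0.213, 0.1781]
ee_rot: [0.611, 1.568, -2.066]
wrist_force: [-0.2, 1.0, 0.6]
width: 0.0168
```

drive_tool --commands '[[[0,0,0,0],[0,0,0,0],[-0.03,0,0,0],[-0.06,0,0,0],[-0.06,0,0,0],[-0.05,0,0,0],[0,0,0,0]]]' --grip 0.4

```text
time: 13.7
tool_pos: [0.5071, 0.2143, 0.2323]
ee_rot: [2.941, 1.564, 0.264]
wrist_force: [-0.6, 1.3, 0.1]
width: 0.0375
```

drive_tool --commands '[[[0,0,0,-0.02],[0,0,0,-0.023],[0,0,0,-0.023],[0,0,0,-0.023],[0,0,0,-0.023],[0,0,0,-0.023],[0,0,0,-0.023],[0,0,0,-0.023],[0,0,0,-0.023],[0,0,0,-0.023],[0,0,0,-0.023],[0,0,0,-0.023],[0,0,0,-0.023],[0,0,0,-0.023],[0,0,0,-0.023],[0,0,0,-0.023],[0,0,0,-0.023],[0,0,0,-0.023],[0,0,0,-0.023],[0,0,0,-0.023]]]'

```text
time: 15.7
tool_pos: [0.5055, 0.2138, 0.2282]
ee_rot: [-2.704, 1.57, -2.503]
wrist_force: [0.0, 0.9, 0.1]
width: 0.0372
```

drive_tool --commands '[[[0,0,0,-0.023],[0,0,0,-0.02],[0,0,0,0],[0,0,0,0]]]'

```text
time: 16.1
tool_pos: [0.5055, 0.2138, 0.2283]
ee_rot: [-2.934, 1.57, -2.472]
wrist_force: [-0.4, -0.6, 0.1]
width: 0.0373
```

```bash
python3 - <<'E'
from h import *
from scipy.spatial.transform import Rotation as R
capstate('s14');o=robot.get_obs();print(R.from_euler('xyz',o['ee_rot']).as_matrix().round(3))
snap('wrist','w14')
E
```

```text
s14 t 16.15 skirt top z 0.1725 plane [ 0.0157 -0.0349  0.1726] 440 rim above seat mm 3.6
[0.5056 0.2138 0.2283] [-0.04  0.03 -0.74] [ 0.103 -0.094 -0.005] j6 -1.737 0.0373
[[-0.    -0.447  0.895]
 [-0.     0.895  0.447]
 [-1.    -0.    -0.   ]]
```

View pics/w14.png

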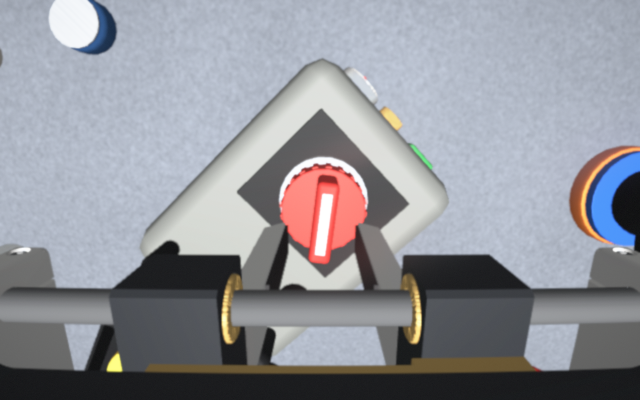

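drive_tool --commands '[[[0,0,0,0.0125],[0,0,0,0.0125],[0.03,0,0,0],[0.06,0,0,0],[0.06,0,0,0],[0.04,0,0,0],[0.015,0,0,0],[0,0,0,0]]]'

```text
time: 17.05
tool_pos: [0.5051, 0.2137, 0.1759]
ee_rot: [-3.104, 1.569, -2.796]
wrist_force: [-0.6, -1.0, -0.0]
width: 0.0378
```

drive_tool --commands '[[[0,0,0,0],[0,0,0,0],[0,0,0,0],[0,0,0,0]]]' --grip 0.18

```text
time: 17.45
tool_pos: [0.5059, 0.2139, 0.1777]
ee_rot: [-0.15, 1.57, 0.158]
wrist_force: [0.4, -0.3, -0.1]
width: 0.0171
```

```bash
python3 - <<'E'
from h import *
capstate('s15')
E
```

```text
s15 t 17.5 skirt top z 0.1725 plane [ 0.0035 -0.0226  0.1724] 420 rim above seat mm 3.4
[0.5058 0.2139 0.1776] [-1.46 -0.16  1.01] [ 0.081 -0.123  0.014] j6 -1.582 0.017
```

View pics/s15.png

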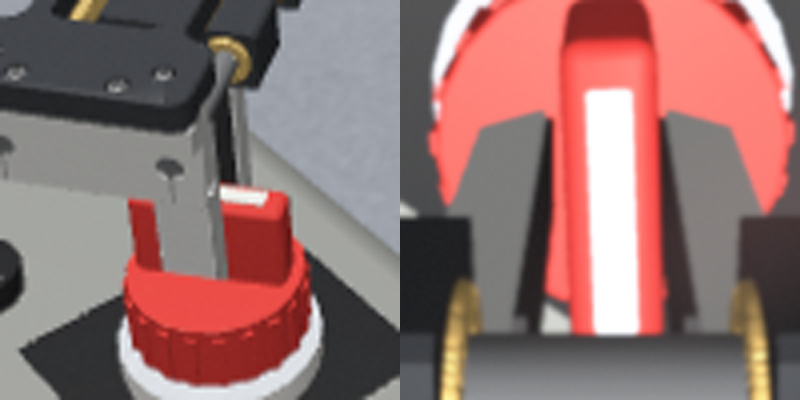

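Caged and centred. Now I'll turn it forward.

drive_tool --commands '[[[0,0,0,0.011],[0,0,0,0.011],[0,0,0,0.011],[0,0,0,0.011],[0,0,0,0.011],[0,0,0,0.011],[0,0,0,0.011],[0,0,0,0.011],[0,0,0,0]]]'

```text
time: 18.45
tool_pos: [0.5056, 0.2138, 0.1772]
ee_rot: [-1.385, 1.571, -1.63]
wrist_force: [0.2, -0.8, 0.3]
width: 0.0171
```

```bash
python3 - <<'E'
from h import *
capstate('s16')
E
```

```text
s16 t 18.5 skirt top z 0.172 plane [-0.0183 -0.0013  0.1719] 404 rim above seat mm 2.9
[0.5056 0.2138 0.1772] [-0.26 -0.19 -0.28] [-0.019 -0.122 -0.007] j6 -1.03 0.0171
```

View pics/s16.png

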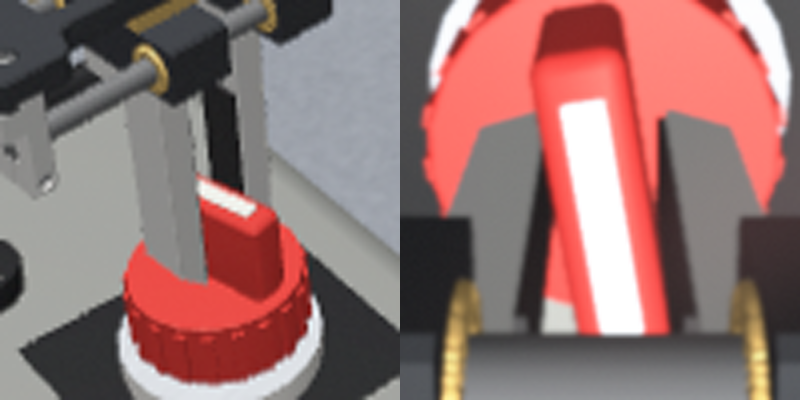

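Rim has gone from 3.4 to 2.9 mm at low torque, so it's drawing down. Continuing.

drive_tool --commands '[[[0,0,0,0.011],[0,0,0,0.011],[0,0,0,0.011],[0,0,0,0.011],[0,0,0,0.011],[0,0,0,0.011],[0,0,0,0]]]'

```text
time: 19.25
tool_pos: [0.5056, 0.2139, 0.1771]
ee_rot: [-2.158, 1.571, -2.816]
wrist_force: [-0.9, -0.2, -0.5]
width: 0.017
```

```bash
python3 - <<'E'
from h import *
capstate('s17')
E
```

```text
s17 t 19.3 skirt top z 0.1695 plane [-0.0153  0.0033  0.1697] 440 rim above seat mm 0.7
[0.5056 0.2139 0.1772] [-1.08  0.12  0.78] [ 0.049 -0.099  0.003] j6 -0.616 0.0169
```

drive_tool --commands '[[[0,0,0,0.011],[0,0,0,0.011],[0,0,0,0.011],[0,0,0,0.011],[0,0,0,0]]]'

```text
time: 19.85
tool_pos: [0.5055, 0.2139, 0.1771]
ee_rot: [-2.002, 1.57, -2.936]
wrist_force: [-0.4, -0.8, 0.1]
width: 0.0165
```

```bash
python3 - <<'E'
from h import *
capstate('s18')
E
```

```text
s18 t 19.9 skirt top z 0.1685 plane [-0.0084  0.0086  0.1686] 474 rim above seat mm -0.4
[0.5056 0.2139 0.1772] [ 0.6  -0.29 -1.  ] [-0.053 -0.074 -0.005] j6 -0.34 0.017
```

drive_tool --commands '[[[0,0,0,0.011],[0,0,0,0.011],[0,0,0,0]]]'

```text
time: 20.25
tool_pos: [0.5057, 0.2139, 0.1773]
ee_rot: [0.882, 1.571, -0.191]
wrist_force: [0.3, -0.6, -1.1]
width: 0.0169
```

```bash
python3 - <<'E'
from h import *
capstate('s19')
E
```

```text
s19 t 20.3 skirt top z 0.1685 plane [-0.0065  0.0091  0.1685] 481 rim above seat mm -0.5
[0.5057 0.2139 0.1773] [-0.04 -0.25 -0.24] [ 0.014 -0.094  0.009] j6 -0.202 0.0171
```

View pics/s19.png

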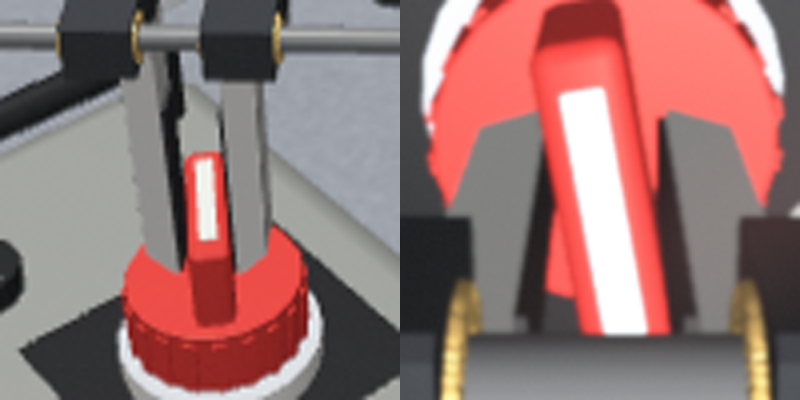

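drive_tool --commands '[[[0,0,0,0.011],[0,0,0,0.011],[0,0,0,0]]]'

```text
time: 20.65
tool_pos: [0.5057, 0.2138, 0.1773]
ee_rot: [0.809, 1.571, -0.402]
wrist_force: [0.4, -0.5, -0.5]
width: 0.0169
```

```bash
python3 - <<'E'
from h import *
capstate('s20')
E
```

```text
s20 t 20.7 skirt top z 0.1685 plane [-0.0064  0.0107  0.1685] 472 rim above seat mm -0.5
[0.5057 0.2139 0.1774] [ 0.35 -0.23  0.28] [-0.072 -0.043  0.061] j6 -0.064 0.0171
```

drive_tool --commands '[[[0,0,0,0.011],[0,0,0,0]]]'

```text
time: 20.95
tool_pos: [0.5055, 0.2139, 0.1773]
ee_rot: [-1.24, 1.57, -2.52]
wrist_force: [-1.1, -0.3, -0.4]
width: 0.0172
```

```bash
python3 - <<'E'
from h import *
capstate('s21')
E
```

```text
s21 t 21.0 skirt top z 0.1685 plane [-0.0024  0.0072  0.1686] 471 rim above seat mm -0.4
[0.5054 0.2139 0.1773] [-2.13  0.25  0.92] [-0.109  0.118  0.141] j6 0.005 0.0171
```

View pics/s21.png

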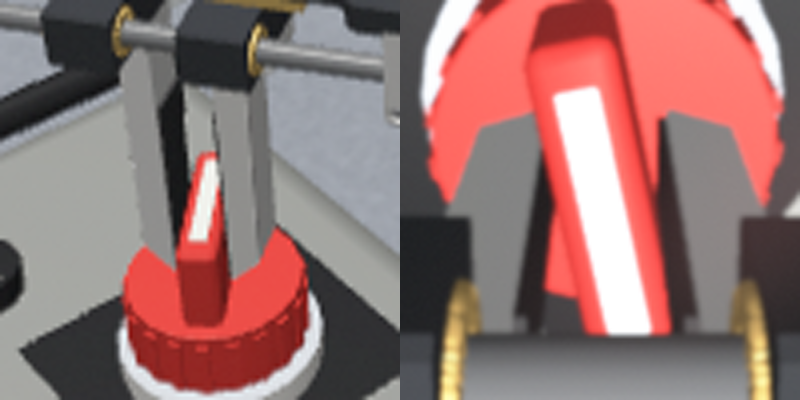

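Torque is rising (0.14 N m). I'll keep tightening.

drive_tool --commands '[[[0,0,0,0.011],[0,0,0,0]]]'

```text
time: 21.25
tool_pos: [0.5054, 0.2138, 0.1774]
ee_rot: [-0.707, 1.57, -2.056]
wrist_force: [-1.3, 0.4, 1.9]
width: 0.0172
```

```bash
python3 - <<'E'
from h import *
capstate('s22')
E
```

```text
s22 t 21.3 skirt top z 0.1685 plane [-0.0056  0.0107  0.1686] 471 rim above seat mm -0.4
[0.5054 0.2138 0.1773] [-1.77 -1.02  1.78] [-0.161  0.205  0.284] j6 0.074 0.0174
```

drive_tool --commands '[[[0,0,0,0.011],[0,0,0,0]]]'

```text
time: 21.55
tool_pos: [0.5053, 0.2138, 0.1773]
ee_rot: [-1.086, 1.57, -2.503]
wrist_force: [-2.8, -1.2, 2.9]
width: 0.0177
```

```bash
python3 - <<'E'
from h import *
capstate('s23')
E
```

```text
s23 t 21.6 skirt top z 0.1685 plane [-0.0065  0.0099  0.1685] 465 rim above seat mm -0.5
[0.5053 0.2138 0.1773] [-2.54 -0.99  0.75] [-0.26   0.362  0.622] j6 0.143 0.0173
```

drive_tool --commands '[[[0,0,0,0.006],[0,0,0,0]]]'

```text
time: 21.85
tool_pos: [0.5053, 0.2138, 0.1773]
ee_rot: [-1.06, 1.57, -2.515]
wrist_force: [-2.7, -1.4, 2.8]
width: 0.0175
```

```bash
python3 - <<'E'
from h import *
capstate('s24')
E
```

```text
s24 t 21.9 skirt top z 0.1685 plane [-0.0063  0.0113  0.1685] 470 rim above seat mm -0.5
[0.5053 0.2138 0.1773] [-2.37 -1.83  3.12] [-0.341  0.497  0.86 ] j6 0.181 0.0173
```

View pics/s24.png

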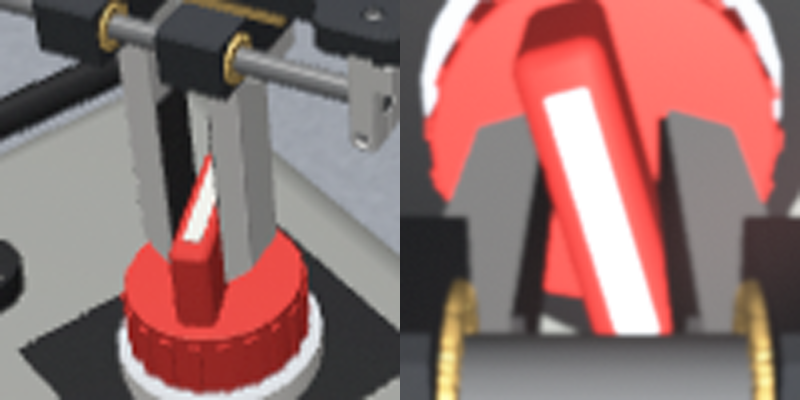

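It's tight (0.86 N m, with no further turning or sinking). I'll back the fingers off to centre, open and lift away.

drive_tool --commands '[[[0,0,0,-0.014],[0,0,0,-0.014],[0,0,0,-0.012],[0,0,0,0]]]'

```text
time: 22.35
tool_pos: [0.5064, 0.214, 0.1769]
ee_rot: [1.555, 1.569, 0.347]
wrist_force: [0.0, -0.1, -0.2]
width: 0.0171
```

drive_tool --commands '[[[0,0,0,0],[0,0,0,0],[0,0,0,0],[-0.03,0,0,0],[-0.06,0,0,0],[-0.1,0,0,0],[-0.1,0,0,0],[-0.1,0,0,0],[-0.05,0,0,0],[0,0,0,0],[0,0,0,0]]]' --grip 0.4

```text
time: 23.45
tool_pos: [0.5056, 0.2139, 0.2869]
ee_rot: [-1.359, 1.57, -2.565]
wrist_force: [-0.3, 0.2, 0.0]
width: 0.0379
```

```bash
python3 - <<'E'
from h import *
capstate('s25')
snap('side','side25'); snap('top','top25')
E
```

```text
s25 t 23.5 skirt top z 0.1685 plane [-0.0046  0.0035  0.1684] 577 rim above seat mm -0.6
[0.5053 0.2137 0.2859] [0.47 0.17 0.85] [-0.052 -0.125 -0.032] j6 -0.067 0.0378
```

View pics/side25.png

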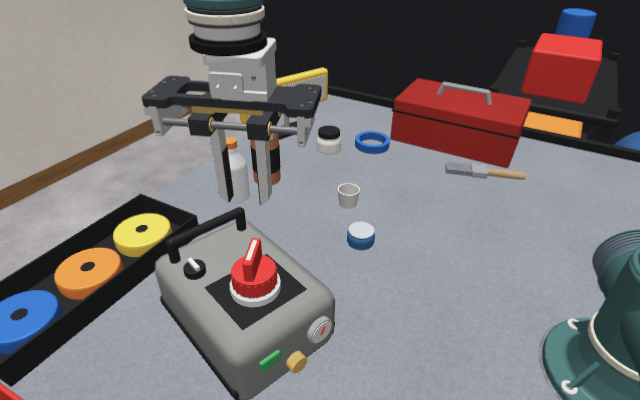

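View pics/top25.png

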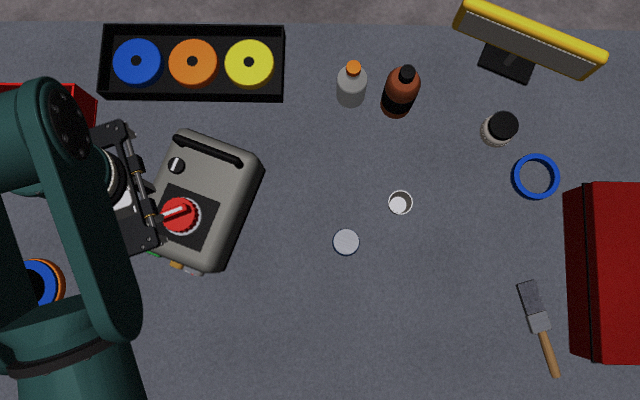

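The cap sits level and home at about (255,275) in the side view. The gripper is clear of it. In the top view the tin (346,242) and cup (400,203) are where they started.

```bash
python3 - <<'E'
from bench import robot
print(robot.close_job())
E
```

```text
the job is handed in; nothing more can be done
None
```

The steam cleaner is closed: the red cap is screwed fully home on the filler neck, released, and the job is handed in at about 23.6 s.

- **Finding the start:** the cap touched the threads at about 3 N. When I released it into the loose finger cage it dropped straight to about 4 mm above the seat. I still turned it backward to check, and it met the stop at about 0.56 N m.
- **Screwing down:** the wrist could not make the whole forward turn from there. I lifted clear, turned the gripper half round, caged the bar again and turned forward. Torque stayed low as the rim went down to the seat. It then rose to 0.86 N m with no further sinking.
- **Last checks:** the cap is level. The side camera's depth puts the rim about 0.5 mm below the seat. I take that as camera bias, because the same reading was about 0.5 mm low at the thread start. The tin and cup are at the same pixels as at the start, and the gripper is well clear with wrist force near zero. No check failed.

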